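# Release the valve, then unlock the pressure cooker lid

## Task

Unlock the empty, cold pressure cooker so that it can be washed: turn its red steam valve clockwise until it comes up against its stop, without forcing it, and leave it there; then, with the valve set, twist the lid anticlockwise by its black bar handle all the way to its open stop. Let go of the cooker and leave the loose glass and the two spice jars where they stand.

Things in the scene. Friction and masses are not known exactly. Their poses are not given: they have to be found in the camera images.
- cooker: Steel pressure cooker, fixed; pot 210 mm in diameter, rim 75 mm high; lid 220 mm in diameter, top 95 to 100 mm high. Side handles reach 143 mm from the centre at +y and -y. Origin: centre of the underside, z up; -x points to where the valve sits while the lid is locked. There a fixed dark steel keeper, 34 mm wide, 91 mm high, stands just outside the rim, up to 135 mm from the centre.
- valve (a joint): Steam valve, rad: 0 = shut (starts 0 to 0.2), grows clockwise from above, friction 0.05 N m, stays where left. Draws in the lock tongue 15 mm per rad. Some way round the tongue is clear and the lid freed; 0.13 rad later comes a firm stop, anywhere from 0.85 to 1.42 rad, not readable beforehand: feel for it. Over 0.3 N m beyond friction (20 N at the tongue) overstrains it. No stop once the lid is turned.
- valve_grip (a point): Middle of the valve's red upright bar knob, on its turning axis, 125 mm above the worktop, 74 mm from the lid's centre. Bar 44 mm long along the point's x, 14 mm wide along y, 36 mm high (107 to 143 mm above the worktop), on a black foot 40 mm in diameter. With the valve at 0 the bar points radially (cooker's x). Turns with valve and lid.
- lid (a joint): Turning of the lid about the cooker's upright axis, rad: 0 = locked, grows anticlockwise from above, 0.55 = open stop. Friction 0.12 N m, stays where left; about 0.02 rad of play until the valve is set. Carries the valve and the tongue round with it.
- lid_grip (a point): Centre of the lid's bar handle, on the lid's turning axis, 136 mm above the worktop. The black bar is 100 mm long along the point's y axis, 16 mm wide along its x axis, 22 mm high (125 to 147 mm above the worktop), on two round posts 20 mm thick at y = +36 and -36 mm.
- lock_tongue: Flat brass tongue, 52 x 12 x 6 mm, 80 mm above the worktop, that sticks out of the lid's rim below the valve, between the keeper's cheeks. Origin: on the lid's axis, 105 mm below the tongue, while the valve is at 0; moves along its +x (to the lid's centre) 15 mm per rad of the valve. No force on it may exceed 20 N.
- glass: Drinking glass, 80 mm in diameter, 91 mm high, loose, to be left alone. Origin: centre of its underside.
- spice_red: Spice jar with a red cap, 39 mm in diameter, 91 mm high, loose, to be left alone. Origin: centre of its underside.
- spice_grey: Spice jar with a grey cap, 41 mm in diameter, 106 mm high, loose, to be left alone. Origin: centre of its underside.

How it is judged (in metres and radians):
On the way, in this order (a step that is already met when the one before it is completed fails the run):
1. the valve has been turned clockwise to its release position while the lid is still locked (value of joint valve above 0.7 rad and value of joint lid below 0.05 rad), for 0.2 s.
2. the lid has been twisted to its open stop with the valve left set (value of joint lid above 0.49 rad and value of joint valve between 0.7 and 1.55 rad), for 0.2 s.
At the end, for the whole second after the job is handed in: The lid stands at its open stop (joint lid over 0.49 rad of 0.55), the valve is still set where it was released (joint valve 0.7 to 1.55 rad), and both are at rest (all of step 2 and velocity of joint lid between -0.05 and 0.05 rad/s and velocity of joint valve between -0.05 and 0.05 rad/s); the robot touches nothing.
It fails at once if the lock is forced: more than 20 N on the brass lock tongue (the valve driven hard into its stop, or the lid twisted hard while still locked) (contact force between lock_tongue and anything else above 20 N).
It fails at once if the glass or a spice jar is shifted more than 30 mm or knocked over (distance of any of glass, spice_red, spice_grey from where it was at the start of the episode above 0.03 m or angle between any of glass, spice_red, spice_grey's own z axis and vertical above 0.5 rad).
It also fails if it takes over 64 s, if anything falls off the work surface, if the arm or the gripper's body presses on something with over 40 N, if the wrist force passes 120 N, or if a joint passes its speed limit or range.

## Robot

A 6-joint arm with a two-finger parallel gripper is mounted at the origin on a cart in front of the work surface, level with it; the furniture and walls round the work are solid. World frame = base frame: x ahead of the robot, y to its left, z up, the work surface at z = 0. Lengths are in m, angles in degrees, forces in N, time in s.
With the tool pointing down it reaches from about 0.3 to 0.75 m from the base axis. Payload 8.5 kg.
Tool frame: the origin (TCP) lies between the finger pads; the fingertips stand ahead of it and the grasp point (between the pads) lies 8 mm behind it (env.tcp_to_tips is the z of the fingertips in the tool frame, in m); z points along the fingers, x is the direction in which the jaws open and shut, and the axes are right-handed (so a half turn about z gives the same grasp; the last joint's range is limited). The gripper opens to 85 mm and grips with 20 to 120 N. Pads are 22 mm wide; open, the fingers measure 114 mm over their backs; the gripper's body (76 mm by 85 mm) begins 54 mm behind the grasp point. The pads swing forward as they close: fully open they stand 13 mm farther back than shut.
Start: joints at [-77.939, 21.807, 74.336, -0, 83.858, -12.336], TCP at [0.227, -0.501, 0.242] pointing down, gripper open.
Joint ranges: [-178.18, 178.18], [-50.72, 133.34], [12.68, 142.11], [-81.47, 261.47], [9.98, 163.14], [-165.26, 165.26]. Speed limits (degrees/s): [136.94, 136.94, 180, 180, 180, 180].

## Interface

Orientations are given as a 3x3 rotation matrix whose columns are the frame's x, y, z axes.
In Python, from rig import observe, viewer, env gives the robot as it stands.
- The arm moves only by the tool jog_arm, never from a script. Its arguments are lists of equal length, an entry for each row: "dr": the turn, a rotation vector about the tool's x, y, z in rad, a list of three; "slide": the shift along the tool's x, y, z in m, a list of three; "gripper": the opening, from -1 (shut) to 1 (fully open), so that 0 is half open. In form: {"dr": [[rx, ry, rz], ...], "slide": [[dx, dy, dz], ...], "gripper": [gripper, ...]}. A call has exactly 10 rows; each row shifts and turns the commanded pose from where the row before left it, along the tool's axes as they then stand; what a row does not reach is not made up. A row lasts 1/10 s, in which the tool goes at most 50 mm and 8.59 degrees, less where a joint would pass 70% of its speed; a pose out of reach is approached as far as the arm can. A call is refused whole if a number of a shift passes 0.05 or a number of a turn 0.15, either way. A call with a gripper value outside its range is refused whole. The fingers move at their own pace and stop on an object; "force" is the grip in N (left out, the last holds). Time passes only in rows, so rows that do not move let the fingers close, or fill a call up. It gives the time, the measured TCP pose, the force and the opening at its end, in the units of the state.
- observe(): the state, without advancing time (a new reading comes with each control period).
- viewer.get_image(name): name is "scene" or "top" or "wrist"; returns a dict with "pixels" (420x560x3 uint8, blue, green, red), "camera_matrix" (3x3 intrinsics, pixels), "dist_coeffs" ([k1, k2, p1, p2, k3] as OpenCV has them; the pictures are not rectified), "R" (3x3) and "t" (3): a world point X has camera coordinates R X + t. Camera axes: x right, y down, z forward; pixel columns grow to the right and rows downward; lengths in m; the calibration is good to about 2 mm. A picture is of the moment at which its call begins. There is no depth.
- env.close_job(): hands the job in, once; it reports no verdict.
The state is a dict: "time_s": time; "q": joint angles; "qvel": joint speeds; "joint_efforts": joint torques, N m; "position": TCP position; "tool_rot": TCP orientation; "ft_force": force on the tool from outside, world axes, zero at the start; "wrist_torque": the same for the moment, N m; "grip_width": finger opening in m.
Only numpy, scipy, OpenCV 4.12 (cv2) and the standard library are available. Lean on these libraries where they do the work, as an engineer would, in place of code of your own. Each camera call takes 0.05 s, during which the arm holds its last target.

## Working session

There is one attempt and no reset: what is moved stays moved. The work goes in short steps, Python scripts to look and compute and a tool call to move; the robot and the scene stay as the last step left them, time stands still between calls to the robot, and variables do not carry over. Pictures are saved under pics/ and viewed, and the job is handed in when it is done.

Besides the shell and the picture viewer there is one more tool, called after "Request:" by a JSON object that holds its "api" and its "payload". jog_arm: Moves the arm, as the interface text tells. Its arguments: {"type":"object","properties":{"dr":{"type":"array","items":{"type":"array","items":{"type":"number"}}},"slide":{"type":"array","items":{"type":"array","items":{"type":"number"}}},"gripper":{"type":"array","items":{"type":"number"}},"force":{"type":"number"}},"required":["dr","slide","gripper"]}

```bash
ls; mkdir -p pics
python3 - <<'E'
from rig import observe, viewer, env
import cv2
s=observe()
for k,v in s.items(): print(k,v)
print(env.tcp_to_tips)
for n in ("scene","top"):
    d=viewer.get_image(n); cv2.imwrite(f"pics/{n}0.png",d["pixels"]); print(n,d["camera_matrix"],d["dist_coeffs"],d["R"],d["t"])
E
```

```text
pics
time_s 0.0
q [-7.79375712e+01  2.18424030e+01  7.43863683e+01  1.67674206e-03
  8.38583104e+01 -1.23353595e+01]
qvel [-0.08856626  0.0643215   0.07060379 -0.06759318  0.03415414  0.08858286]
joint_efforts [-3.51717372e-04 -4.48464131e+01 -2.31276888e+01 -3.05613794e-04
  4.80139162e-03  9.01558337e-06]
position [ 0.22713555 -0.50059651  0.24168903]
tool_rot [[ 4.13066191e-01 -9.10700960e-01 -2.89162446e-04]
 [-9.10699806e-01 -4.13066141e-01  1.49238464e-03]
 [-1.47855934e-03 -3.53113453e-04 -9.99998845e-01]]
ft_force [ 0.57873306 -0.09633337  0.08583899]
wrist_torque [0.01107396 0.04857625 0.03200364]
grip_width 0.08512887835418677
0.011
scene [[398.7768466    0.         284.35386652]
 [  0.         398.7768466  215.86233303]
 [  0.           0.           1.        ]] [-0.01647237  0.          0.          0.          0.        ] [[ 0.94125351 -0.33769321  0.00226498]
 [-0.30305576 -0.84762956 -0.4355242 ]
 [ 0.14899343  0.40925227 -0.90017417]] [-0.55803686  0.16280534  0.9750973 ]
top [[438.61167864   0.         283.72975766]
 [  0.         438.61167864 216.0404594 ]
 [  0.           0.           1.        ]] [0.00770511 0.         0.         0.         0.        ] [[-0.00192945 -0.99935815  0.03577101]
 [-0.98204514 -0.00485413 -0.18858363]
 [ 0.18863623 -0.03549261 -0.98140545]] [-0.04812235  0.59719406  1.00027899]
```

View pics/scene0.png

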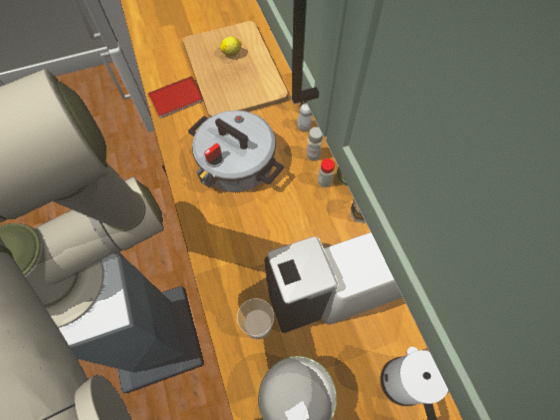

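View pics/top0.png

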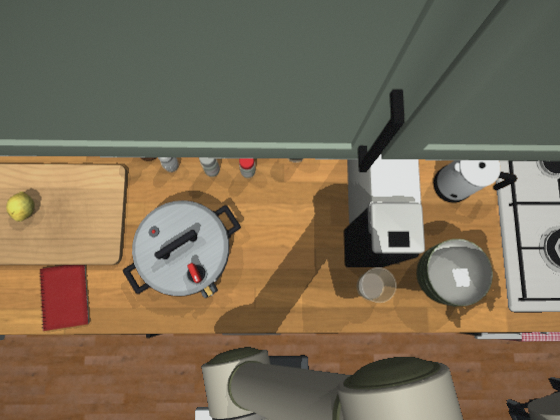

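The scene view shows the cooker at about (234,145) with the red knob at (213,153). In the top view the cooker is at (181,248), the knob at (196,272), the keeper at (209,290), the glass at (377,285) and the jars at (170..247,162). Next I'll zoom in and measure.

```bash
cat > h.py <<'E'
import numpy as np, cv2
from rig import observe, viewer, env
def ray(d,uv):
    p=cv2.undistortPoints(np.array(uv,float).reshape(-1,1,2),d["camera_matrix"],np.array(d["dist_coeffs"])).reshape(-1,2)
    R=np.array(d["R"]);t=np.array(d["t"]);C=-R.T@t
    D=np.c_[p,np.ones(len(p))]@R
    return C,D
def onplane(d,uv,z):
    C,D=ray(d,uv); return C+D*((z-C[2])/D[:,2])[:,None]
def proj(d,X):
    return cv2.projectPoints(np.array(X,float).reshape(-1,3),cv2.Rodrigues(np.array(d["R"]))[0],np.array(d["t"]),d["camera_matrix"],np.array(d["dist_coeffs"]))[0].reshape(-1,2)
def redmask(im):
    h=cv2.cvtColor(im,cv2.COLOR_BGR2HSV)
    return (((h[...,0]<8)|(h[...,0]>172))&(h[...,1]>150)&(h[...,2]>70)).astype(np.uint8)
E
python3 - <<'E'
from h import *
a=viewer.get_image("top")["pixels"][195:305,115:250]; b=viewer.get_image("scene")["pixels"][95:195,175:300]
cv2.imwrite("pics/z0.png",np.hstack([cv2.resize(x,(400,400*x.shape[0]//x.shape[1]),interpolation=cv2.INTER_CUBIC)[:318] for x in (a,b)]))
for n in ("top","scene"):
    d=viewer.get_image(n); im=d["pixels"]
    m=redmask(im); k,l,st,c=cv2.connectedComponentsWithStats(m)
    for i in range(1,k):
        if st[i,4]>15: print(n,"red",st[i],c[i].round(1), onplane(d,[c[i]],.125).round(3))
    g=(im.max(2)<45).astype(np.uint8); k,l,st,c=cv2.connectedComponentsWithStats(g)
    for i in range(1,k):
        if 40<st[i,4]<3000: print(n,"dark",st[i],c[i].round(1), onplane(d,[c[i]],.14).round(3))
E
```

```text
top red [239 159  15  10 125] [246.1 162.9] [[0.708 0.042 0.125]]
top red [188 263  13  20 121] [193.6 271.9] [[0.459 0.153 0.125]]
top red [  40  265   48   66 2712] [ 63.4 296.4] [[0.407 0.427 0.125]]
top dark [ 358   90   46   82 1229] [383.6 132.3] [[ 0.781 -0.277  0.14 ]]
top dark [494 161  66 139 702] [517.7 221.3] [[ 0.572 -0.572  0.14 ]]
top dark [543 161  17  12 144] [552.5 166.1] [[ 0.702 -0.668  0.14 ]]
top dark [434 169  25  33 126] [440.4 189.5] [[ 0.645 -0.401  0.14 ]]
top dark [215 206  25  32 155] [228.6 219.9] [[0.572 0.078 0.14 ]]
top dark [ 344  208   75   59 1703] [366.1 246.6] [[ 0.514 -0.226  0.14 ]]
top dark [158 230  39  29 166] [178.7 245. ] [[0.516 0.184 0.14 ]]
top dark [547 230  13  35 257] [553.2 246.5] [[ 0.515 -0.647  0.14 ]]
top dark [389 232  20  14 276] [398.6 238.5] [[ 0.532 -0.299  0.14 ]]
top dark [417 254  24  49 347] [424.3 277.4] [[ 0.446 -0.352  0.14 ]]
top dark [124 263  25  30 172] [133.9 279.4] [[0.442 0.276 0.14 ]]
top dark [196 265   9  14  62] [200.8 270.8] [[0.46  0.135 0.14 ]]
top dark [269 355  39   4  92] [287.2 356.7] [[ 0.282 -0.051  0.14 ]]
top dark [344 357  72  30 461] [374.5 368.4] [[ 0.257 -0.234  0.14 ]]
top dark [427 361  12  14  47] [433.5 366.6] [[ 0.26  -0.359  0.14 ]]
top dark [549 378  11  15  91] [555.2 383.8] [[ 0.225 -0.616  0.14 ]]
top dark [507 399  29  21 309] [518.7 410.7] [[ 0.172 -0.532  0.14 ]]
scene red [ 149   77   53   39 1168] [175.2  95.8] [[0.41  0.363 0.125]]
scene red [205 144  15  18 133] [212.5 152.1] [[0.457 0.152 0.125]]
scene red [321 158  14  15 159] [327.2 165.1] [[0.711 0.02  0.125]]
scene dark [294   0  12  34 225] [299.6  12. ] [[0.837 0.546 0.14 ]]
```

View pics/z0.png

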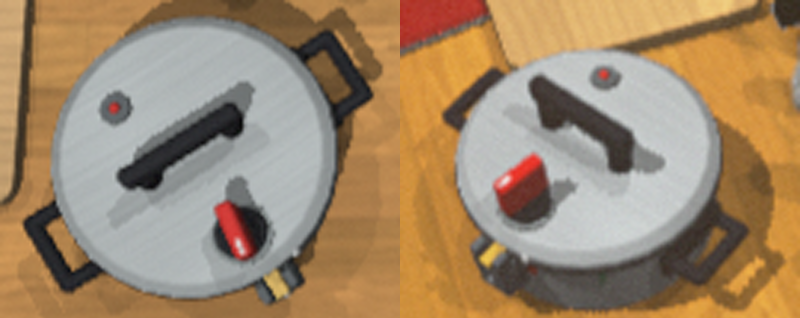

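Run:
```python
from h import *
from scipy.optimize import least_squares
for n in ("top","scene"):
    d=viewer.get_image(n); im=d["pixels"]; print(n,"C",ray(d,[[0,0]])[0].round(3))
    c0=proj(d,[[.516,.184,.14]])[0]
    g=(im.max(2)<65).astype(np.uint8); k,l,st,c=cv2.connectedComponentsWithStats(g)
    for i in range(1,k):
        if st[i,4]>60 and np.linalg.norm(c[i]-c0)<25:
            r=cv2.minAreaRect(np.argwhere(l==i)[:,::-1].astype(np.float32)); print("bar",st[i],c[i].round(1),r)
            p=cv2.boxPoints(r); print(onplane(d,p,.147).round(4), onplane(d,[r[0]],.140).round(4))
    m=redmask(im);k,l,st,c=cv2.connectedComponentsWithStats(m)
    for i in range(1,k):
        if 80<st[i,4]<200:
            r=cv2.minAreaRect(np.argwhere(l==i)[:,::-1].astype(np.float32)); print("red",c[i],r,onplane(d,cv2.boxPoints(r),.143).round(3).tolist())
d=viewer.get_image("top")
# lid rim: gray low-saturation region contour on plane .09
h=cv2.cvtColor(d["pixels"],cv2.COLOR_BGR2HSV)
m=((h[...,1]<40)&(h[...,2]>95)).astype(np.uint8)
k,l,st,c=cv2.connectedComponentsWithStats(m); i=l[262,160]; print(st[i])
ct=max(cv2.findContours((l==i).astype(np.uint8),0,1)[0],key=len)[:,0].astype(float); ct=cv2.convexHull(ct.astype(np.float32))[:,0]
P=onplane(d,ct,.088)[:,:2]
f=least_squares(lambda q:np.hypot(*(P-q[:2]).T)-q[2],[.5,.18,.11],loss='soft_l1',f_scale=.003); print("lid circ",f.x,np.abs(f.fun).mean())
# scene
```

```text
top C [ 0.398 -0.01   1.096]
bar [155 230  42  29 390] [175.9 244.5] ((176.4470672607422, 245.48825073242188), (10.967598915100098, 46.40138244628906), 57.528804779052734)
[[0.4973 0.2347 0.147 ]
 [0.5517 0.1534 0.147 ]
 [0.5315 0.14   0.147 ]
 [0.4775 0.2212 0.147 ]] [[0.5151 0.1891 0.14  ]]
red [246.128 162.888] ((246.0, 163.5), (9.0, 14.0), 90.0) [[0.712, 0.057, 0.143], [0.712, 0.025, 0.143], [0.691, 0.025, 0.143], [0.691, 0.056, 0.143]]
red [193.55833333 271.875     ] ((193.72164916992188, 272.6237487792969), (19.79924964904785, 7.310492992401123), 66.03751373291016) [[0.473, 0.165, 0.143], [0.479, 0.151, 0.143], [0.44, 0.133, 0.143], [0.434, 0.147, 0.143]]
scene C [ 0.429 -0.45   0.95 ]
bar [234 133  13  15  69] [241.8 141.2] ((241.61398315429688, 138.76683044433594), (17.635482788085938, 9.357603073120117), 59.74356460571289)
[[0.5191 0.1726 0.147 ]
 [0.5423 0.1798 0.147 ]
 [0.5492 0.1279 0.147 ]
 [0.5264 0.1212 0.147 ]] [[0.5352 0.1553 0.14  ]]
red [212.390625 152.0625  ] ((212.75003051757812, 152.25001525878906), (9.899494171142578, 17.677669525146484), 45.0) [[0.432, 0.138, 0.143], [0.471, 0.164, 0.143], [0.481, 0.138, 0.143], [0.443, 0.113, 0.143]]
red [327.23899371 165.00628931] ((327.5, 165.0), (14.0, 13.0), 90.0) [[0.699, 0.034, 0.143], [0.729, 0.023, 0.143], [0.713, -0.013, 0.143], [0.684, -0.003, 0.143]]
[ 132  201   96   95 6407]
lid circ [0.51823253 0.19128967 0.10900242] 0.00037584887290361817
```

Request:
{"api": "jog_arm", "payload": {"dr": [[0,0,0],[0,0,0],[0,0,0],[0,0,0],[0,0,0],[0,0,0],[0,0,0],[0,0,0],[0,0,0],[0,0,0]], "slide": [[-0.038,-0.032,-0.005],[-0.038,-0.032,-0.005],[-0.038,-0.032,-0.005],[-0.038,-0.032,-0.005],[-0.038,-0.032,-0.005],[-0.038,-0.032,-0.005],[-0.038,-0.032,-0.005],[-0.038,-0.032,-0.005],[-0.038,-0.032,-0.005],[-0.038,-0.032,-0.005]], "gripper": [1,1,1,1,1,1,1,1,1,1]}}

```text
time_s: 1.45
position: [0.3616, -0.0206, 0.2929]
tool_rot: [[0.413, -0.911, 0.001], [-0.911, -0.413, -0.0], [0.001, -0.001, -1.0]]
ft_force: [1.0, -1.8, -0.0]
grip_width: 0.0853
```

Lid centre is about (0.517,0.190) with yaw about 33.7°. The valve comes out at about (0.4565,0.149), with its bar at about 25°. I'll go above the valve and make a half turn so joint 6 has room.

Request:
{"api": "jog_arm", "payload": {"dr": [[0,0,0],[0,0,0],[0,0,0],[0,0,0],[0,0,-0.15],[0,0,-0.15],[0,0,-0.15],[0,0,-0.15],[0,0,-0.15],[0,0,-0.15]], "slide": [[-0.029,-0.039,0],[-0.029,-0.039,0],[-0.029,-0.039,0],[-0.029,-0.039,0],[0,0,0],[0,0,0],[0,0,0],[0,0,0],[0,0,0],[0,0,0]], "gripper": [1,1,1,1,1,1,1,1,1,1]}}

```text
time_s: 2.45
position: [0.4558, 0.1475, 0.2924]
tool_rot: [[0.972, -0.237, 0.0], [-0.237, -0.972, 0.0], [0.0, -0.0, -1.0]]
ft_force: [0.6, 0.6, -0.1]
grip_width: 0.0855
```

Request:
{"api": "jog_arm", "payload": {"dr": [[0,0,-0.15],[0,0,-0.15],[0,0,-0.15],[0,0,-0.15],[0,0,-0.15],[0,0,-0.15],[0,0,-0.15],[0,0,-0.15],[0,0,-0.15],[0,0,-0.15]], "slide": [[0,0,0],[0,0,0],[0,0,0],[0,0,0],[0,0,0],[0,0,0],[0,0,0],[0,0,0],[0,0,0],[0,0,0]], "gripper": [1,1,1,1,1,1,1,1,1,1]}}

```text
time_s: 3.45
position: [0.4558, 0.1474, 0.2924]
tool_rot: [[0.305, 0.952, 0.0], [0.952, -0.305, 0.0], [0.0, 0.0, -1.0]]
ft_force: [-0.2, 0.0, -0.4]
grip_width: 0.0855
```

Request:
{"api": "jog_arm", "payload": {"dr": [[0,0,-0.15],[0,0,-0.15],[0,0,-0.15],[0,0,-0.15],[0,0,-0.14],[0,0,0],[0,0,0],[0,0,0],[0,0,0],[0,0,0]], "slide": [[0,0,0],[0,0,0],[0,0,0],[0,0,0],[0,0,0],[0,0,0],[0,0,0],[0,0,0],[0,0,0],[0,0,0]], "gripper": [0.5,0.5,0.5,0.5,0.5,0.5,0.5,0.5,0.5,0.5]}}

```text
time_s: 4.45
position: [0.4558, 0.1475, 0.2923]
tool_rot: [[-0.411, 0.912, -0.0], [0.912, 0.411, 0.0], [0.0, -0.0, -1.0]]
ft_force: [0.5, 0.4, -0.6]
grip_width: 0.0643
```

Run:
```python
from h import *
s=observe(); print(s["time_s"],s["q"].round(2) if hasattr(s["q"],'round') else s["q"],s["position"],s["tool_rot"],s["ft_force"],s["wrist_torque"],s["grip_width"])
d=viewer.get_image("wrist"); cv2.imwrite("pics/w1.png",d["pixels"])
print("C",ray(d,[[0,0]])[0])
m=redmask(d["pixels"]);k,l,st,c=cv2.connectedComponentsWithStats(m)
for i in range(1,k):
    if st[i,4]>60: r=cv2.minAreaRect(np.argwhere(l==i)[:,::-1].astype(np.float32)); print(st[i],r,onplane(d,[r[0]],.143),onplane(d,cv2.boxPoints(r),.143).round(4).tolist())
```

```text
4.45 [   3.73   12.64   79.4     0.     87.97 -110.52] [0.45578025 0.14746722 0.29231722] [[-4.10726592e-01  9.11758556e-01 -3.70719279e-05]
 [ 9.11758557e-01  4.10726593e-01  4.96744107e-06]
 [ 1.97555335e-05 -3.17603874e-05 -9.99999999e-01]] [ 0.45059493  0.3585392  -0.62248741] [-0.03313626  0.02636701  0.02216363] 0.06426209035425111
C [0.38268803 0.11458256 0.4250681 ]
[268 168  16  54 729] ((275.5, 194.5), (53.0, 15.0), 90.0) [[0.4543448  0.14980756 0.143     ]] [[0.4354, 0.1341, 0.143], [0.43, 0.1459, 0.143], [0.4743, 0.1664, 0.143], [0.4799, 0.1539, 0.143]]
[ 448  177  106  110 6448] ((500.10003662109375, 231.8000030517578), (63.504329681396484, 110.46176147460938), 26.56505012512207) [[0.39900536 0.36131943 0.143     ]] [[0.452, 0.3334, 0.143], [0.35, 0.3202, 0.143], [0.3472, 0.3901, 0.143], [0.4551, 0.4106, 0.143]]
[111 320  15   9  82] ((118.0, 323.0), (8.51635456085205, 12.362448692321777), 74.05460357666016) [[0.64861197 0.05728803 0.143     ]] [[0.649, 0.0496, 0.143], [0.6392, 0.0601, 0.143], [0.6482, 0.065, 0.143], [0.6583, 0.0544, 0.143]]
```

View pics/w1.png

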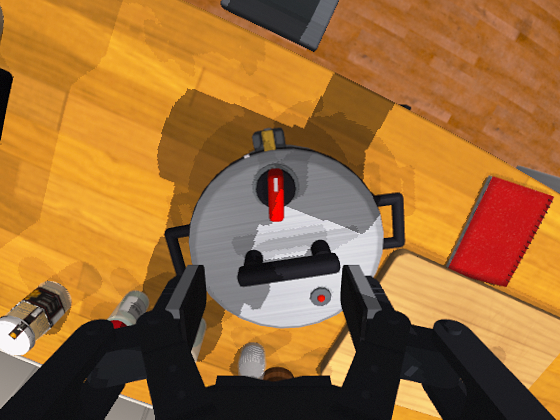

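The wrist view shows the red bar upright at (276,195), already square to the jaws. The handle is at (289,270) and the keeper at (268,138). The valve axis comes to about (0.457,0.150), which agrees with the geometry. Descending.

Request:
{"api": "jog_arm", "payload": {"dr": [[0,0,0],[0,0,0],[0,0,0],[0,0,0],[0,0,0],[0,0,0],[0,0,0],[0,0,0],[0,0,0],[0,0,0]], "slide": [[0.0018,0.002,0.02],[0,0,0.03],[0,0,0.03],[0,0,0.03],[0,0,0.03],[0,0,0.02],[0,0,0.009],[0,0,0],[0,0,0],[0,0,0]], "gripper": [0.3,0.3,0.3,0.3,0.3,0.3,0.3,0.3,0.3,0.3], "force": 25}}

```text
time_s: 5.5
position: [0.4574, 0.15, 0.1244]
tool_rot: [[-0.412, 0.911, 0.002], [0.911, 0.412, 0.0], [-0.001, 0.002, -1.0]]
ft_force: [-0.5, -0.2, 0.2]
grip_width: 0.0556
```

Run:
```python
from h import *
s=observe(); print(s["time_s"],s["position"],s["ft_force"],s["wrist_torque"],s["grip_width"])
d=viewer.get_image("wrist"); cv2.imwrite("pics/w2.png",d["pixels"])
```

```text
5.5 [0.45743872 0.14998982 0.12437987] [-0.47420671 -0.22488409  0.22925702] [ 0.00247366 -0.01913102  0.03897559] 0.055553510450770886
```

View pics/w2.png

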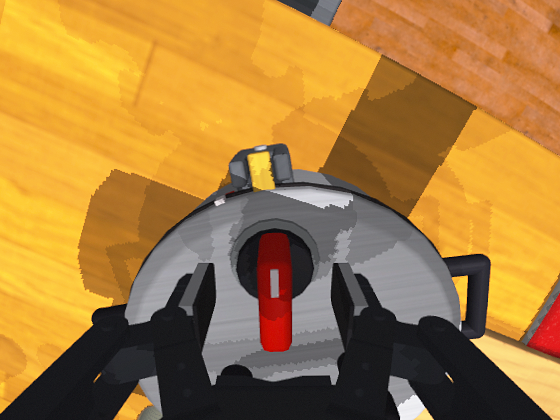

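The red bar is centred between the pads, at columns 260-292 with pads at 212 and 335. Closing gently.

Request:
{"api": "jog_arm", "payload": {"dr": [[0,0,0],[0,0,0],[0,0,0],[0,0,0],[0,0,0],[0,0,0],[0,0,0],[0,0,0],[0,0,0],[0,0,0]], "slide": [[0,0,0],[0,0,0],[0,0,0],[0,0,0],[0,0,0],[0,0,0],[0,0,0],[0,0,0],[0,0,0],[0,0,0]], "gripper": [-1,-1,-1,-1,-1,-1,-1,-1,-1,-1], "force": 25}}

```text
time_s: 6.55
position: [0.457, 0.15, 0.1236]
tool_rot: [[-0.412, 0.911, 0.001], [0.911, 0.412, 0.0], [-0.0, 0.001, -1.0]]
ft_force: [-0.3, 1.1, 5.8]
grip_width: 0.0137
```

```bash
cat > st.py <<'E'
from h import *
s=observe(); print(s["time_s"],np.round(s["position"],4),np.round(s["ft_force"],2),"tq",np.round(s["wrist_torque"],3),s["grip_width"],"yaw x",np.arctan2(s["tool_rot"][1][0],s["tool_rot"][0][0]), "q6",s["q"][5])
E
python3 st.py
```

```text
6.55 [0.457  0.15   0.1236] [-0.32  1.11  5.84] tq [0.169 0.114 0.047] 0.013668076226212359 yaw x 1.9949944770895744 q6 -110.28344387616055
```

Request:
{"api": "jog_arm", "payload": {"dr": [[0,0,0.06],[0,0,0.06],[0,0,0.06],[0,0,0.06],[0,0,0.06],[0,0,0.06],[0,0,0.06],[0,0,0.06],[0,0,0.06],[0,0,0]], "slide": [[0,0,-0.001],[0,0,0],[0,0,0],[0,0,0],[0,0,0],[0,0,0],[0,0,0],[0,0,0],[0,0,0],[0,0,0]], "gripper": [-1,-1,-1,-1,-1,-1,-1,-1,-1,-1]}}

```text
time_s: 7.55
position: [0.457, 0.1502, 0.1237]
tool_rot: [[0.116, 0.993, -0.0], [0.993, -0.116, 0.001], [0.001, -0.0, -1.0]]
ft_force: [3.0, 4.1, -7.7]
grip_width: 0.0136
```

```bash
python3 st.py; python3 -c "
from h import *
cv2.imwrite('pics/w3.png',viewer.get_image('wrist')['pixels'])"; python3 st.py
```

```text
7.55 [0.457  0.1502 0.1237] [ 2.98  4.05 -7.7 ] tq [ 0.602 -0.632 -0.099] 0.013614743949584344 yaw x 1.4543288941543635 q6 -79.31160523203447
7.6 [0.457  0.1502 0.1237] [ 3.62  4.46 -8.58] tq [ 0.654 -0.673 -0.085] 0.013555766944403679 yaw x 1.4561013648352301 q6 -79.41064274940493
```

View pics/w3.png

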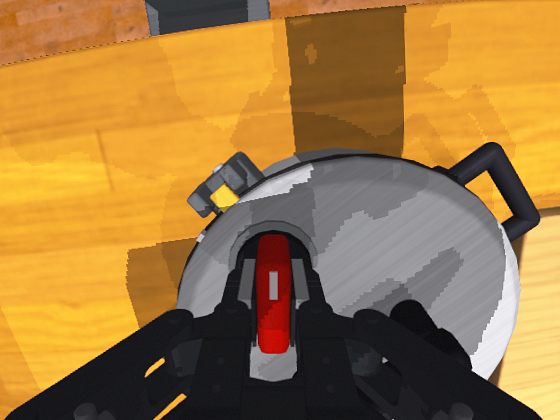

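The knob has turned with the jaws (red bar at (273,295)) and the tongue has drawn in. The valve is at about 0.70 rad. Now small steps, watching the torque.

Request:
{"api": "jog_arm", "payload": {"dr": [[0,0,0.02],[0,0,0.02],[0,0,0.02],[0,0,0.02],[0,0,0],[0,0,0],[0,0,0],[0,0,0],[0,0,0],[0,0,0]], "slide": [[0,0,0.0006],[0,0,0],[0,0,0],[0,0,0],[0,0,0],[0,0,0],[0,0,0],[0,0,0],[0,0,0],[0,0,0]], "gripper": [-1,-1,-1,-1,-1,-1,-1,-1,-1,-1]}}

```text
time_s: 8.6
position: [0.4571, 0.1502, 0.1237]
tool_rot: [[0.195, 0.981, 0.0], [0.981, -0.195, 0.001], [0.001, 0.0, -1.0]]
ft_force: [2.1, 5.2, -2.3]
grip_width: 0.0138
```

```bash
python3 st.py
```

```text
8.6 [0.4571 0.1502 0.1237] [ 2.11  5.15 -2.33] tq [ 0.777 -0.44  -0.1  ] 0.013774308911395779 yaw x 1.3750330165405864 q6 -74.76938436373729
```

Request:
{"api": "jog_arm", "payload": {"dr": [[0,0,0.02],[0,0,0.02],[0,0,0.01],[0,0,0],[0,0,0],[0,0,0],[0,0,0],[0,0,0],[0,0,0],[0,0,0]], "slide": [[0,0,0],[0,0,0],[0,0,0],[0,0,0],[0,0,0],[0,0,0],[0,0,0],[0,0,0],[0,0,0],[0,0,0]], "gripper": [-1,-1,-1,-1,-1,-1,-1,-1,-1,-1]}}

```text
time_s: 9.6
position: [0.4571, 0.1502, 0.1236]
tool_rot: [[0.243, 0.97, 0.0], [0.97, -0.243, 0.001], [0.001, 0.0, -1.0]]
ft_force: [2.6, 4.9, -2.4]
grip_width: 0.0137
```

```bash
python3 st.py
```

```text
9.6 [0.4571 0.1502 0.1236] [ 2.56  4.91 -2.45] tq [ 0.822 -0.448 -0.01 ] 0.013740892909427456 yaw x 1.3250614814362125 q6 -71.90764842471279
```

Request:
{"api": "jog_arm", "payload": {"dr": [[0,0,0.01],[0,0,0.01],[0,0,0.01],[0,0,0.01],[0,0,0],[0,0,0],[0,0,0],[0,0,0],[0,0,0],[0,0,0]], "slide": [[0,0,0],[0,0,0],[0,0,0],[0,0,0],[0,0,0],[0,0,0],[0,0,0],[0,0,0],[0,0,0],[0,0,0]], "gripper": [-1,-1,-1,-1,-1,-1,-1,-1,-1,-1]}}

```text
time_s: 10.6
position: [0.4571, 0.1502, 0.1237]
tool_rot: [[0.282, 0.959, 0.001], [0.959, -0.282, 0.001], [0.001, 0.0, -1.0]]
ft_force: [3.5, 4.8, -3.0]
grip_width: 0.0138
```

```bash
python3 st.py
```

```text
10.6 [0.4571 0.1502 0.1237] [ 3.53  4.78 -3.04] tq [ 0.792 -0.416  0.006] 0.013829479210537529 yaw x 1.2850593316622207 q6 -69.61574428550193
```

Request:
{"api": "jog_arm", "payload": {"dr": [[0,0,0.01],[0,0,0.01],[0,0,0.01],[0,0,0.01],[0,0,0],[0,0,0],[0,0,0],[0,0,0],[0,0,0],[0,0,0]], "slide": [[0,0,0],[0,0,0],[0,0,0],[0,0,0],[0,0,0],[0,0,0],[0,0,0],[0,0,0],[0,0,0],[0,0,0]], "gripper": [-1,-1,-1,-1,-1,-1,-1,-1,-1,-1]}}

```text
time_s: 11.6
position: [0.4571, 0.1503, 0.1237]
tool_rot: [[0.32, 0.947, 0.001], [0.947, -0.32, 0.001], [0.001, 0.0, -1.0]]
ft_force: [2.7, 5.3, -4.0]
grip_width: 0.0135
```

```bash
python3 st.py
```

```text
11.6 [0.4571 0.1503 0.1237] [ 2.72  5.34 -3.97] tq [ 0.878 -0.466  0.001] 0.013549383511831697 yaw x 1.2451065699287347 q6 -67.32387498918214
```

Request:
{"api": "jog_arm", "payload": {"dr": [[0,0,0.01],[0,0,0.01],[0,0,0.01],[0,0,0.01],[0,0,0.01],[0,0,0],[0,0,0],[0,0,0],[0,0,0],[0,0,0]], "slide": [[0,0,0],[0,0,0],[0,0,0],[0,0,0],[0,0,0],[0,0,0],[0,0,0],[0,0,0],[0,0,0],[0,0,0]], "gripper": [-1,-1,-1,-1,-1,-1,-1,-1,-1,-1]}}

```text
time_s: 12.6
position: [0.4571, 0.1503, 0.1237]
tool_rot: [[0.367, 0.93, 0.001], [0.93, -0.367, 0.001], [0.001, 0.0, -1.0]]
ft_force: [3.3, 5.3, -3.3]
grip_width: 0.0139
```

```bash
python3 st.py
```

```text
12.6 [0.4571 0.1503 0.1237] [ 3.26  5.29 -3.28] tq [ 0.894 -0.536 -0.016] 0.013856418964936286 yaw x 1.1950925849623237 q6 -64.45922425902783
```

Request:
{"api": "jog_arm", "payload": {"dr": [[0,0,0.01],[0,0,0.01],[0,0,0.01],[0,0,0.01],[0,0,0.01],[0,0,0],[0,0,0],[0,0,0],[0,0,0],[0,0,0]], "slide": [[0,0,0],[0,0,0],[0,0,0],[0,0,0],[0,0,0],[0,0,0],[0,0,0],[0,0,0],[0,0,0],[0,0,0]], "gripper": [-1,-1,-1,-1,-1,-1,-1,-1,-1,-1]}}

```text
time_s: 13.6
position: [0.4572, 0.1503, 0.1237]
tool_rot: [[0.413, 0.911, 0.001], [0.911, -0.413, 0.001], [0.001, 0.0, -1.0]]
ft_force: [2.7, 6.3, -3.7]
grip_width: 0.0135
```

```bash
python3 st.py
```

```text
13.6 [0.4572 0.1503 0.1237] [ 2.72  6.34 -3.74] tq [ 0.937 -0.523 -0.035] 0.013450124467221712 yaw x 1.1450657094641445 q6 -61.59320644135532
```

Request:
{"api": "jog_arm", "payload": {"dr": [[0,0,0.01],[0,0,0.01],[0,0,0.01],[0,0,0.01],[0,0,0.01],[0,0,0],[0,0,0],[0,0,0],[0,0,0],[0,0,0]], "slide": [[0.0005,0,0],[0,0,0],[0,0,0],[0,0,0],[0,0,0],[0,0,0],[0,0,0],[0,0,0],[0,0,0],[0,0,0]], "gripper": [-1,-1,-1,-1,-1,-1,-1,-1,-1,-1]}}

```text
time_s: 14.6
position: [0.4572, 0.1504, 0.1237]
tool_rot: [[0.458, 0.889, 0.0], [0.889, -0.458, 0.0], [0.0, 0.0, -1.0]]
ft_force: [3.4, 3.7, -4.5]
grip_width: 0.0135
```

```bash
python3 st.py
```

```text
14.6 [0.4572 0.1504 0.1237] [ 3.39  3.72 -4.46] tq [ 0.636 -0.549 -0.026] 0.013512950807538993 yaw x 1.0945690756275719 q6 -58.644638460793075
```

Request:
{"api": "jog_arm", "payload": {"dr": [[0,0,0.01],[0,0,0.01],[0,0,0.01],[0,0,0.01],[0,0,0.01],[0,0,0],[0,0,0],[0,0,0],[0,0,0],[0,0,0]], "slide": [[0.0003,0,0],[0,0,0],[0,0,0],[0,0,0],[0,0,0],[0,0,0],[0,0,0],[0,0,0],[0,0,0],[0,0,0]], "gripper": [-1,-1,-1,-1,-1,-1,-1,-1,-1,-1]}}

```text
time_s: 15.6
position: [0.4572, 0.1506, 0.1237]
tool_rot: [[0.502, 0.865, -0.0], [0.865, -0.502, -0.0], [-0.0, -0.0, -1.0]]
ft_force: [2.1, 1.6, -5.2]
grip_width: 0.0136
```

```bash
python3 st.py
```

```text
15.6 [0.4572 0.1506 0.1237] [ 2.08  1.55 -5.17] tq [ 0.071 -0.46  -0.089] 0.013628904137718138 yaw x 1.0449835120344886 q6 -55.76713962808386
```

Request:
{"api": "jog_arm", "payload": {"dr": [[0,0,0.01],[0,0,0.01],[0,0,0.01],[0,0,0],[0,0,0],[0,0,0],[0,0,0],[0,0,0],[0,0,0],[0,0,0]], "slide": [[0,0,0],[0,0,0],[0,0,0],[0,0,0],[0,0,0],[0,0,0],[0,0,0],[0,0,0],[0,0,0],[0,0,0]], "gripper": [-1,-1,-1,-1,-1,-1,-1,-1,-1,-1]}}

```text
time_s: 16.6
position: [0.4572, 0.1506, 0.1237]
tool_rot: [[0.528, 0.849, -0.0], [0.849, -0.528, 0.0], [-0.0, -0.0, -1.0]]
ft_force: [1.8, 1.3, -5.5]
grip_width: 0.0138
```

```bash
python3 st.py;  python3 -c "
from h import *
cv2.imwrite('pics/w4.png',viewer.get_image('wrist')['pixels'])"; python3 st.py
```

```text
16.6 [0.4572 0.1506 0.1237] [ 1.77  1.26 -5.51] tq [ 0.114 -0.337  0.007] 0.013817465593909345 yaw x 1.0150188766547668 q6 -54.04938573358828
16.65 [0.4572 0.1507 0.1237] [ 1.85 -0.86 -4.37] tq [ 0.138 -0.381 -0.025] 0.013584299929694017 yaw x 1.0150127431928249 q6 -54.0469998067029
```

View pics/w4.png

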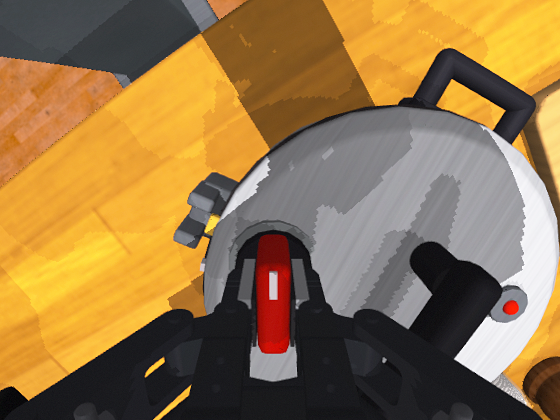

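The bar is still square in the jaws, so it isn't slipping, and only a sliver of brass remains at (210,225). The valve is at about 1.145.

Request:
{"api": "jog_arm", "payload": {"dr": [[0,0,0.01],[0,0,0.01],[0,0,0.01],[0,0,0.01],[0,0,0],[0,0,0],[0,0,0],[0,0,0],[0,0,0],[0,0,0]], "slide": [[0,0,0],[0,0,0],[0,0,0],[0,0,0],[0,0,0],[0,0,0],[0,0,0],[0,0,0],[0,0,0],[0,0,0]], "gripper": [-1,-1,-1,-1,-1,-1,-1,-1,-1,-1]}}

```text
time_s: 17.65
position: [0.4572, 0.1507, 0.1237]
tool_rot: [[0.561, 0.828, 0.0], [0.828, -0.561, 0.0], [0.0, -0.0, -1.0]]
ft_force: [2.9, 1.3, -5.2]
grip_width: 0.0136
```

```bash
python3 st.py
```

```text
17.65 [0.4572 0.1507 0.1237] [ 2.9   1.3  -5.18] tq [ 0.163 -0.384 -0.077] 0.013638186787612963 yaw x 0.9750025745536066 q6 -51.75546065228693
```

Request:
{"api": "jog_arm", "payload": {"dr": [[0,0,0.01],[0,0,0.01],[0,0,0.01],[0,0,0.01],[0,0,0],[0,0,0],[0,0,0],[0,0,0],[0,0,0],[0,0,0]], "slide": [[0,0,0],[0,0,0],[0,0,0],[0,0,0],[0,0,0],[0,0,0],[0,0,0],[0,0,0],[0,0,0],[0,0,0]], "gripper": [-1,-1,-1,-1,-1,-1,-1,-1,-1,-1]}}

```text
time_s: 18.65
position: [0.4572, 0.1507, 0.1237]
tool_rot: [[0.594, 0.805, 0.0], [0.805, -0.594, 0.0], [0.0, -0.0, -1.0]]
ft_force: [1.8, 2.5, -6.7]
grip_width: 0.0139
```

```bash
python3 st.py
```

```text
18.65 [0.4572 0.1507 0.1237] [ 1.82  2.53 -6.7 ] tq [ 0.403 -0.422 -0.026] 0.013914193517580109 yaw x 0.9349843365531316 q6 -49.4640177572356
```

Request:
{"api": "jog_arm", "payload": {"dr": [[0,0,0.01],[0,0,0.01],[0,0,0.01],[0,0,0],[0,0,0],[0,0,0],[0,0,0],[0,0,0],[0,0,0],[0,0,0]], "slide": [[0,0,0.0003],[0,0,0],[0,0,0],[0,0,0],[0,0,0],[0,0,0],[0,0,0],[0,0,0],[0,0,0],[0,0,0]], "gripper": [-1,-1,-1,-1,-1,-1,-1,-1,-1,-1], "force": 20}}

```text
time_s: 19.65
position: [0.4573, 0.1506, 0.1236]
tool_rot: [[0.618, 0.786, 0.0], [0.786, -0.618, 0.0], [0.0, 0.0, -1.0]]
ft_force: [-0.7, 2.5, 2.9]
grip_width: 0.0135
```

```bash
python3 st.py
```

```text
19.65 [0.4573 0.1506 0.1236] [-0.72  2.49  2.95] tq [ 0.37  -0.061  0.045] 0.013451441194184921 yaw x 0.9050739462772724 q6 -47.74915807488896
```

Request:
{"api": "jog_arm", "payload": {"dr": [[0,0,0.01],[0,0,0.01],[0,0,0.01],[0,0,0],[0,0,0],[0,0,0],[0,0,0],[0,0,0],[0,0,0],[0,0,0]], "slide": [[0,0,0],[0,0,0],[0,0,0],[0,0,0],[0,0,0],[0,0,0],[0,0,0],[0,0,0],[0,0,0],[0,0,0]], "gripper": [-1,-1,-1,-1,-1,-1,-1,-1,-1,-1]}}

```text
time_s: 20.65
position: [0.4574, 0.1507, 0.1236]
tool_rot: [[0.641, 0.767, 0.0], [0.767, -0.641, 0.0], [0.0, 0.0, -1.0]]
ft_force: [-0.9, 2.2, 6.3]
grip_width: 0.0133
```

```bash
python3 st.py;  python3 -c "
from h import *
cv2.imwrite('pics/w5.png',viewer.get_image('wrist')['pixels'])"; python3 st.py
```

```text
20.65 [0.4574 0.1507 0.1236] [-0.86  2.25  6.25] tq [0.381 0.011 0.043] 0.013349891841881305 yaw x 0.8745309522617177 q6 -45.99731510034119
20.7 [0.4573 0.1506 0.1236] [-0.25  2.22  6.1 ] tq [ 0.354 -0.026  0.   ] 0.013626835843864453 yaw x 0.8744426260767754 q6 -45.996067583871955
```

View pics/w5.png

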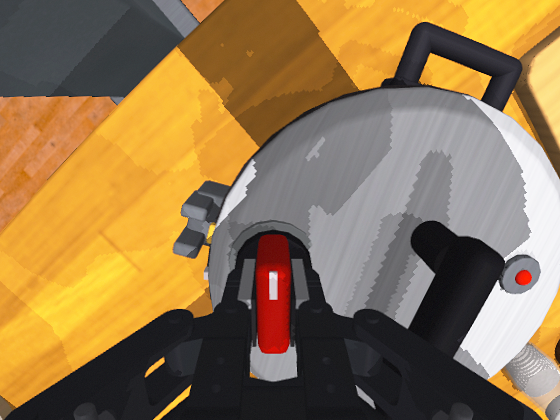

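Bar still square in the jaws, and there is no torque rise yet.

Request:
{"api": "jog_arm", "payload": {"dr": [[0,0,0.01],[0,0,0.01],[0,0,0.01],[0,0,0],[0,0,0],[0,0,0],[0,0,0],[0,0,0],[0,0,0],[0,0,0]], "slide": [[0,0,-0.0002],[0,0,0],[0,0,0],[0,0,0],[0,0,0],[0,0,0],[0,0,0],[0,0,0],[0,0,0],[0,0,0]], "gripper": [-1,-1,-1,-1,-1,-1,-1,-1,-1,-1]}}

```text
time_s: 21.7
position: [0.4573, 0.1507, 0.1236]
tool_rot: [[0.664, 0.748, 0.0], [0.748, -0.664, 0.0], [0.0, 0.0, -1.0]]
ft_force: [2.2, 3.3, 2.6]
grip_width: 0.0142
```

```bash
python3 st.py
```

```text
21.7 [0.4573 0.1507 0.1236] [2.18 3.3  2.56] tq [ 0.48  -0.33   0.125] 0.014159491289969739 yaw x 0.8450135099581736 q6 -44.3090499421078
```

Torque and grip width have both risen, which looks like the stop. One tiny step to confirm.

Request:
{"api": "jog_arm", "payload": {"dr": [[0,0,0.01],[0,0,0],[0,0,0],[0,0,0],[0,0,0],[0,0,0],[0,0,0],[0,0,0],[0,0,0],[0,0,0]], "slide": [[0,0,0],[0,0,0],[0,0,0],[0,0,0],[0,0,0],[0,0,0],[0,0,0],[0,0,0],[0,0,0],[0,0,0]], "gripper": [-1,-1,-1,-1,-1,-1,-1,-1,-1,-1]}}

```text
time_s: 22.7
position: [0.4573, 0.1506, 0.1237]
tool_rot: [[0.671, 0.741, 0.0], [0.741, -0.671, 0.0], [0.0, 0.0, -1.0]]
ft_force: [2.4, 3.7, 3.4]
grip_width: 0.0138
```

```bash
python3 st.py
```

```text
22.7 [0.4573 0.1506 0.1237] [2.36 3.65 3.37] tq [ 0.61  -0.375  0.199] 0.013756659701394868 yaw x 0.8350003309462688 q6 -43.73540098728421
```

The torque keeps climbing at about 0.07 N m per 0.01 rad, so this is the stop, at about 1.3 rad and well below the limit. Releasing and lifting, then moving over the lid centre.

Request:
{"api": "jog_arm", "payload": {"dr": [[0,0,0],[0,0,0],[0,0,0],[0,0,0],[0,0,0],[0,0,0],[0,0,0],[0,0,0],[0,0,0],[0,0,0]], "slide": [[0,0,0],[0,0,0],[0,0,0],[0,0,0],[0,0,0],[0,0,-0.01],[0,0,-0.015],[0,0,-0.015],[0,0,-0.02],[0,0,-0.02]], "gripper": [0,0,0,0,0,0,0,0,0,0]}}

```text
time_s: 23.7
position: [0.4571, 0.1506, 0.2051]
tool_rot: [[0.671, 0.741, 0.0], [0.741, -0.671, -0.0], [0.0, 0.0, -1.0]]
ft_force: [1.2, -0.6, -0.7]
grip_width: 0.043
```

Request:
{"api": "jog_arm", "payload": {"dr": [[0,0,0.12],[0,0,0.127],[0,0,0],[0,0,0],[0,0,0],[0,0,0],[0,0,0],[0,0,0],[0,0,0],[0,0,0]], "slide": [[0,0,-0.02],[0,0,-0.02],[0.025,0,0],[0.025,0,0],[0.024,0,0],[0,0,0],[0,0,0],[0,0,0],[0,0,0],[0,0,0]], "gripper": [0,0,0,0,0,0,0,0,0,0]}}

```text
time_s: 24.7
position: [0.5184, 0.1914, 0.244]
tool_rot: [[0.832, 0.554, 0.0], [0.554, -0.832, 0.0], [0.0, 0.0, -1.0]]
ft_force: [-0.4, -0.5, -0.4]
grip_width: 0.0426
```

```bash
python3 st.py;  python3 -c "
from h import *
a=viewer.get_image('wrist')['pixels'];cv2.imwrite('pics/w6.png',a)
b=viewer.get_image('scene')['pixels'];cv2.imwrite('pics/s6.png',cv2.resize(b[80:200,150:310],(800,600)))"; python3 st.py
```

```text
24.7 [0.5184 0.1914 0.244 ] [-0.36 -0.51 -0.39] tq [-0.027  0.056 -0.018] 0.0425760684268002 yaw x 0.5876914087092248 q6 -25.683598773255174
24.8 [0.5186 0.1915 0.2438] [ 0.04 -0.89 -0.24] tq [-0.016 -0.018  0.017] 0.042908688116007274 yaw x 0.5877946974775825 q6 -25.68284390589457
```

View pics/w6.png

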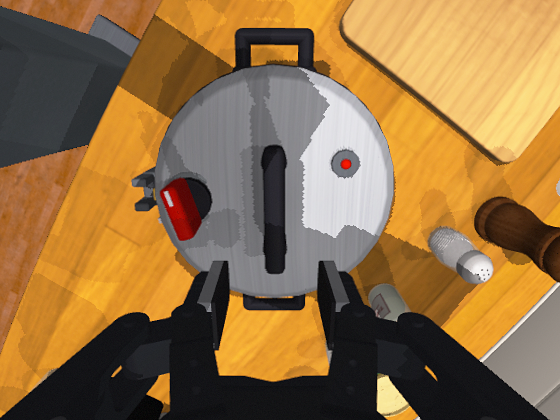

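View pics/s6.png

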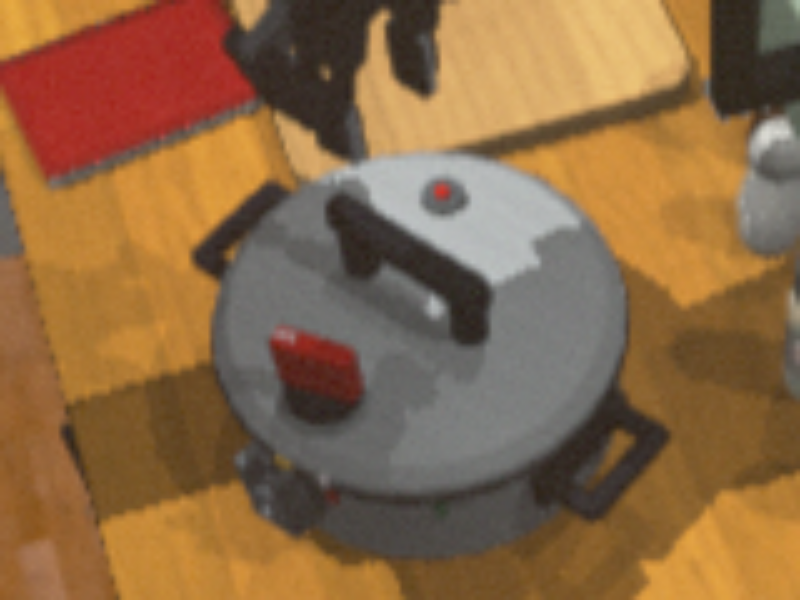

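The handle bar is upright at (274,210) in the wrist view and square to the jaws. The knob, at (180,208), has turned about 75°, and no tongue shows in the keeper. Descending on the handle and gripping it.

Request:
{"api": "jog_arm", "payload": {"dr": [[0,0,0],[0,0,0],[0,0,0],[0,0,0],[0,0,0],[0,0,0],[0,0,0],[0,0,0],[0,0,0],[0,0,0]], "slide": [[0,0,0.025],[0,0,0.03],[0,0,0.03],[0,0,0.02],[0,0,0.011],[0,0,0],[0,0,0],[0,0,0],[0,0,0],[0,0,0]], "gripper": [0,0,0,0,0,0,0,-1,-1,-1], "force": 40}}

```text
time_s: 25.8
position: [0.5193, 0.1918, 0.1287]
tool_rot: [[0.832, 0.555, 0.002], [0.555, -0.832, 0.0], [0.002, 0.001, -1.0]]
ft_force: [-0.5, 0.1, 7.0]
grip_width: 0.0157
```

Request:
{"api": "jog_arm", "payload": {"dr": [[0,0,0],[0,0,0],[0,0,0],[0,0,0],[0,0,0],[0,0,0],[0,0,0],[0,0,0],[0,0,0],[0,0,0]], "slide": [[0,0,0],[0,0,0],[0,0,0],[0,0,0],[0,0,0],[0,0,0],[0,0,0],[0,0,0],[0,0,0],[0,0,0]], "gripper": [-1,-1,-1,-1,-1,-1,-1,-1,-1,-1]}}

```text
time_s: 26.8
position: [0.5192, 0.1918, 0.1287]
tool_rot: [[0.832, 0.555, 0.002], [0.555, -0.832, 0.0], [0.002, 0.001, -1.0]]
ft_force: [-1.2, 0.4, 7.2]
grip_width: 0.0156
```

```bash
python3 st.py
```

```text
26.8 [0.5192 0.1918 0.1287] [-1.25  0.36  7.16] tq [0.012 0.146 0.178] 0.015588702036115273 yaw x 0.5883278374520372 q6 -25.690401040032366
```

Request:
{"api": "jog_arm", "payload": {"dr": [[0,0,-0.01],[0,0,-0.01],[0,0,-0.01],[0,0,-0.01],[0,0,-0.01],[0,0,0],[0,0,0],[0,0,0],[0,0,0],[0,0,0]], "slide": [[0,0,0],[0,0,0],[0,0,0],[0,0,0],[0,0,0],[0,0,0],[0,0,0],[0,0,0],[0,0,0],[0,0,0]], "gripper": [-1,-1,-1,-1,-1,-1,-1,-1,-1,-1]}}

```text
time_s: 27.8
position: [0.5193, 0.1918, 0.1287]
tool_rot: [[0.803, 0.595, 0.002], [0.595, -0.803, 0.0], [0.002, 0.001, -1.0]]
ft_force: [-0.8, 0.3, 5.5]
grip_width: 0.0155
```

```bash
python3 st.py; python3 -c "
from h import *
a=viewer.get_image('wrist')['pixels'];cv2.imwrite('pics/w7.png',a)"
```

```text
27.8 [0.5193 0.1918 0.1287] [-0.79  0.31  5.51] tq [-0.002  0.105 -0.191] 0.015495808788941624 yaw x 0.6376625618716234 q6 -28.525608251942664
```

View pics/w7.png

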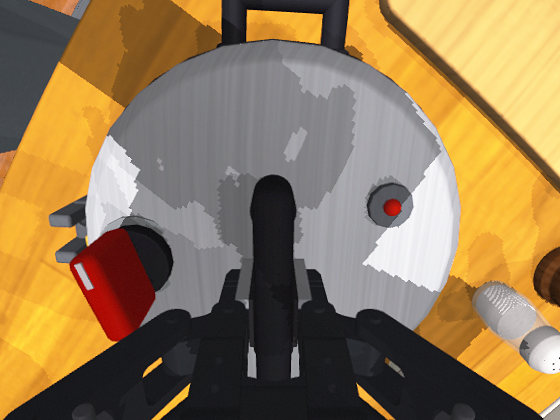

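Request:
{"api": "jog_arm", "payload": {"dr": [[0,0,-0.015],[0,0,-0.015],[0,0,-0.015],[0,0,-0.015],[0,0,0],[0,0,0],[0,0,0],[0,0,0],[0,0,0],[0,0,0]], "slide": [[0,0,0],[0,0,0],[0,0,0],[0,0,0],[0,0,0],[0,0,0],[0,0,0],[0,0,0],[0,0,0],[0,0,0]], "gripper": [-1,-1,-1,-1,-1,-1,-1,-1,-1,-1]}}

```text
time_s: 28.85
position: [0.5192, 0.1918, 0.1287]
tool_rot: [[0.766, 0.643, 0.002], [0.643, -0.766, 0.0], [0.002, 0.001, -1.0]]
ft_force: [-1.5, -0.7, 5.1]
grip_width: 0.0156
```

```bash
python3 st.py
```

```text
28.85 [0.5192 0.1918 0.1287] [-1.54 -0.66  5.1 ] tq [ 0.021  0.201 -0.148] 0.015581428618578478 yaw x 0.6978378229139524 q6 -31.970765407116673
```

Only friction torque, so the lid turns freely. Continuing: 0.11 done so far, then to 0.47, then gently to the stop.

Request:
{"api": "jog_arm", "payload": {"dr": [[0,0,-0.04],[0,0,-0.04],[0,0,-0.04],[0,0,-0.04],[0,0,-0.04],[0,0,-0.04],[0,0,-0.04],[0,0,-0.04],[0,0,-0.04],[0,0,0]], "slide": [[0,0,0],[0,0,0],[0,0,0],[0,0,0],[0,0,0],[0,0,0],[0,0,0],[0,0,0],[0,0,0],[0,0,0]], "gripper": [-1,-1,-1,-1,-1,-1,-1,-1,-1,-1]}}

```text
time_s: 29.85
position: [0.5193, 0.1918, 0.1287]
tool_rot: [[0.49, 0.872, 0.002], [0.872, -0.49, 0.0], [0.001, 0.002, -1.0]]
ft_force: [0.1, 0.2, 5.4]
grip_width: 0.0156
```

Request:
{"api": "jog_arm", "payload": {"dr": [[0,0,-0.01],[0,0,-0.01],[0,0,-0.01],[0,0,-0.01],[0,0,-0.01],[0,0,0],[0,0,0],[0,0,0],[0,0,0],[0,0,0]], "slide": [[0,0,0],[0,0,0],[0,0,0],[0,0,0],[0,0,0],[0,0,0],[0,0,0],[0,0,0],[0,0,0],[0,0,0]], "gripper": [-1,-1,-1,-1,-1,-1,-1,-1,-1,-1]}}

```text
time_s: 30.85
position: [0.5193, 0.1918, 0.1287]
tool_rot: [[0.447, 0.895, 0.002], [0.895, -0.447, 0.0], [0.001, 0.002, -1.0]]
ft_force: [-1.0, 0.0, 6.4]
grip_width: 0.0153
```

```bash
python3 st.py
```

```text
30.85 [0.5193 0.1918 0.1287] [-0.98  0.03  6.43] tq [ 0.072  0.138 -0.017] 0.01533247228618964 yaw x 1.1079298749429318 q6 -55.46614045209997
```

Now at 0.52 with no stop felt yet.

Request:
{"api": "jog_arm", "payload": {"dr": [[0,0,-0.01],[0,0,-0.01],[0,0,-0.01],[0,0,0],[0,0,0],[0,0,0],[0,0,0],[0,0,0],[0,0,0],[0,0,0]], "slide": [[0,0,0],[0,0,0],[0,0,0],[0,0,0],[0,0,0],[0,0,0],[0,0,0],[0,0,0],[0,0,0],[0,0,0]], "gripper": [-1,-1,-1,-1,-1,-1,-1,-1,-1,-1]}}

```text
time_s: 31.85
position: [0.5193, 0.1918, 0.1287]
tool_rot: [[0.42, 0.907, 0.002], [0.907, -0.42, 0.001], [0.001, 0.002, -1.0]]
ft_force: [-0.3, 0.4, 6.3]
grip_width: 0.0155
```

```bash
python3 st.py
```

```text
31.85 [0.5193 0.1918 0.1287] [-0.28  0.38  6.34] tq [ 0.052  0.174 -0.318] 0.015496473653706126 yaw x 1.1372113496976275 q6 -57.1550367125842
```

The torque rose to -0.32 at 0.549 rad: the open stop. Releasing, lifting and checking.

Request:
{"api": "jog_arm", "payload": {"dr": [[0,0,0],[0,0,0],[0,0,0],[0,0,0],[0,0,0],[0,0,0],[0,0,0],[0,0,0],[0,0,0],[0,0,0]], "slide": [[0,0,0],[0,0,0],[0,0,0],[0,0,0],[0,0,0],[0,0,-0.01],[0,0,-0.02],[0,0,-0.02],[0,0,-0.03],[0,0,-0.03]], "gripper": [0,0,0,0,0,0,0,0,0,0]}}

```text
time_s: 32.85
position: [0.5186, 0.1917, 0.2394]
tool_rot: [[0.419, 0.908, 0.0], [0.908, -0.419, 0.0], [0.0, 0.0, -1.0]]
ft_force: [1.0, -0.2, 1.2]
grip_width: 0.0426
```

Request:
{"api": "jog_arm", "payload": {"dr": [[0,0,0],[0,0,0],[0,0,0],[0,0,0],[0,0,0],[0,0,0],[0,0,0],[0,0,0],[0,0,0],[0,0,0]], "slide": [[0,0,-0.03],[0,0,-0.02],[0,0,0],[0,0,0],[0,0,0],[0,0,0],[0,0,0],[0,0,0],[0,0,0],[0,0,0]], "gripper": [0,0,0,0,0,0,0,0,0,0]}}

```text
time_s: 33.85
position: [0.5188, 0.1917, 0.2876]
tool_rot: [[0.419, 0.908, -0.0], [0.908, -0.419, 0.0], [-0.0, -0.0, -1.0]]
ft_force: [-0.5, -0.1, 0.4]
grip_width: 0.0424
```

```bash
python3 st.py
python3 - <<'E'
from h import *
d=viewer.get_image('wrist');cv2.imwrite('pics/w8.png',d['pixels'])
b=viewer.get_image('scene')['pixels'];cv2.imwrite('pics/s8.png',b)
g=(d['pixels'].max(2)<65).astype(np.uint8);k,l,st,c=cv2.connectedComponentsWithStats(g)
c0=proj(d,[[.5193,.1918,.147]])[0]
for i in range(1,k):
    if st[i,4]>300 and np.linalg.norm(c[i]-c0)<60:
        r=cv2.minAreaRect(np.argwhere(l==i)[:,::-1].astype(np.float32)); p=onplane(d,cv2.boxPoints(r),.147); e=[p[1]-p[0],p[2]-p[1]]; v=max(e,key=np.linalg.norm); print("bar",np.linalg.norm(v),"lid",(np.arctan2(v[1],v[0])-np.pi/2-.588)%np.pi)
m=redmask(d['pixels']);k,l,st,c=cv2.connectedComponentsWithStats(m)
for i in range(1,k):
    if 300<st[i,4]<6000:
        r=cv2.minAreaRect(np.argwhere(l==i)[:,::-1].astype(np.float32)); p=onplane(d,cv2.boxPoints(r),.14); e=[p[1]-p[0],p[2]-p[1]]; print("red",c[i],e,[np.arctan2(x[1],x[0]) for x in e])
E
```

```text
33.85 [0.5188 0.1917 0.2876] [-0.53 -0.1   0.38] tq [0.003 0.055 0.038] 0.042436246545927946 yaw x 1.1380190315247387 q6 -57.19098133608444
bar 0.09829078365194203 lid 0.5612019776900548
red [471.91334958  20.51286217] [array([-0.00173923,  0.07183087,  0.        ]), array([0.04934415, 0.00853274, 0.        ])] [np.float64(1.5950044983698353), np.float64(0.17122973752224518)]
red [193.13538462 194.69435897] [array([0.00182211, 0.02107176, 0.        ]), array([ 0.04549296, -0.00637762,  0.        ])] [np.float64(1.4845390615586442), np.float64(-0.13928157329664653)]
red [236.97159091 365.625     ] [array([-0.02654364,  0.01528925,  0.        ]), array([0.01317592, 0.02541901, 0.        ])] [np.float64(2.6190039271050094), np.float64(1.0925773343488863)]
```

View pics/w8.png

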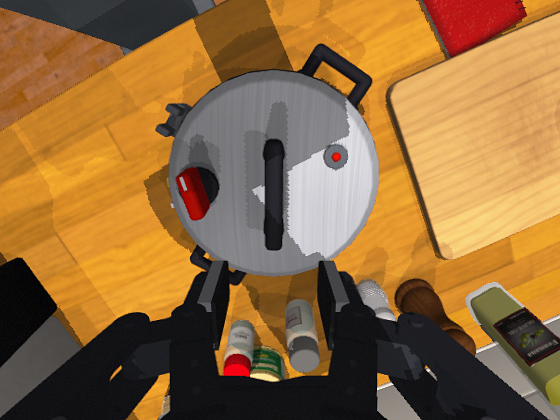

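View pics/s8.png

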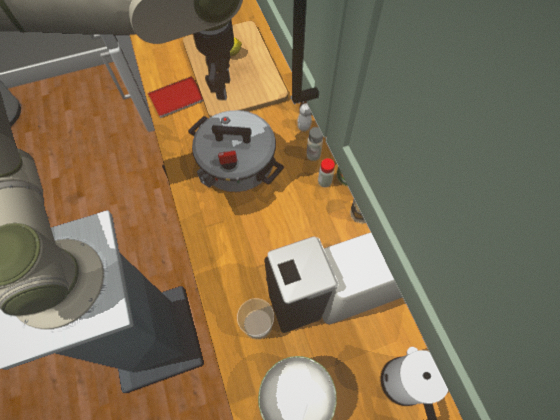

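The lid measures about 0.56 rad and the valve about 1.28 rad. The glass at (256,318) and the jars at (315,143) and (327,172) are where they were. The gripper is clear at z = 0.288, so I'm handing in.

```bash
python3 -c "
from rig import env
print(env.close_job())"
```

```text
the job is handed in; nothing more can be done
None
```

The cooker is unlocked with the lid at its open stop, and I handed the job in at about 34 s of the 64 s allowed. No verdict was reported.

- **Valve:** I turned the red valve clockwise in small steps until the torque and then the grip showed its stop, at about 1.3 rad. I stopped at a wrist reading of about 0.2 N m (noise about 0.05), below the 0.35 N m the valve allows with friction included.
- **Lid:** I twisted it anticlockwise by its bar with only friction torque, until the torque rose to about 0.32 N m at 0.549 rad, its open stop.
- **Last checks:** After letting go, the wrist picture gave the lid at about 0.56 rad (stop 0.55) and the valve at about 1.28 rad. Both agree with the arm readings within measuring error.
- **Surroundings:** The gripper was clear of everything at about 0.29 m, with forces near zero. The glass and both jars looked unmoved in the scene picture; I judged that by eye. No check failed.

The force on the tongue itself cannot be read. I could only infer from the wrist torque that it stayed under 20 N.

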